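Let the spark plug socket out of the two-lane parts chute

ROBOT

A 6-joint arm with a two-finger parallel gripper is mounted at the origin on the work surface. World frame = base frame: x ahead of the robot, y to its left, z up, the work surface at z = 0. Lengths are in m, angles in rad, forces in N, time in s.
With the tool pointing down it reaches from about 0.375 to 0.9 m from the base axis. Payload 3.1 kg.
Tool frame: the origin (TCP) lies between the finger pads; the fingertips stand 11 mm ahead of it and the grasp point (between the pads) lies 8 mm behind it; z points along the fingers, y is the line along which they close (so a half turn about z gives the same grasp; the last joint's range is limited). The gripper opens to 87 mm and grips with 3 to 60 N. Pads are 19 mm wide; open, the fingers measure 117 mm over their backs; the gripper's body (75 mm by 190 mm) begins 51 mm behind the grasp point.
Start: joints at [1.153, 0.527, 1.433, -0, 1.181, -0.178], TCP at [0.148, 0.607, 0.234] pointing down, gripper open.
Joint ranges: [-3.08, 3.08], [-0.75, 2.2], [0.22, 2.44], [-1.43, 4.57], [0, 2.65], [-2.85, 2.85]. Speed limits (rad/s): [2.79, 2.79, 3.14, 3.14, 3.14, 3.14].

INTERFACE

Orientations are given as a unit quaternion [x, y, z, w].
In Python, from rig import robot gives the robot as it stands.
- The arm moves only by the tool move_arm, never from a script. Its argument "moves" is text: rows parted by semicolons, each of 7 numbers parted by spaces: the shift along the tool's x, y, z in units of 100 mm (1.0 is 100 mm), then the turn, a rotation vector about the tool's x, y, z in units of 90 degrees (1.0 is 90 degrees), then the opening, from 0 (shut) to 1 (fully open). A call has 1 to 12 rows; each row is the pose to reach, as a shift and turn from the pose commanded when the call began, along the tool's axes at that moment; what a row does not reach only later rows make up. A row lasts 1/10 s, in which the tool goes at most 50 mm and 8.59 degrees, less where a joint would pass 70% of its speed; a pose out of reach is approached as far as the arm can. A call with a number of a shift or a turn outside -1 to 1 is refused whole. A call with a gripper value outside its range is refused whole. The fingers move at their own pace and stop on an object; "squeeze" is the grip in N (left out, the last holds). Time passes only in rows, so rows that repeat a pose let the fingers close. It gives the time, the measured TCP pose, the force, the opening and the grip force at its end, in the units of the state.
- robot.get_obs(): the state, without advancing time (a new reading comes with each control period).
- robot.camera(name): name is "side" or "top" or "wrist"; returns a dict with "image" (384x512x3 uint8, red, green, blue), "intrinsics" (3x3 intrinsics, pixels), "dist_coeffs" ([k1, k2, p1, p2, k3] as OpenCV has them; the pictures are not rectified), "extrinsics" (4x4, takes a point from world to camera coordinates). Camera axes: x right, y up, looking along -z (the intrinsics and any distortion apply to the point x, -y, -z); pixel columns grow to the right and rows downward; lengths in m; the calibration is good to about 2 mm. A picture is of the moment at which its call begins. There is no depth.
- robot.hand_in(): hands the job in; it is judged then, once.
The state is a dict: "time": time; "q": joint angles; "joint_velocities": joint speeds; "joint_torque": joint torques, N m; "position": TCP position; "tool_rot": TCP orientation; "ft_force": force on the tool from outside, world axes, zero at the start; "moment": the same for the moment, N m; "grip_width": finger opening in m; "grip_force": force on a finger pad.
Only numpy, scipy, OpenCV 4.12 (cv2) and the standard library are available. Lean on these libraries where they do the work, as an engineer would, in place of code of your own. Each camera call takes 0.05 s, during which the arm holds its last target. There are 200 camera calls.

TASK

Press down the orange paddle of the lane that holds the dark spark plug socket, keep it down until the socket has rolled out under the lifted gate to the rubber-lined end of the chute, then let the paddle come back up so that the gate is shut again. Do not touch the socket or the aluminium footpeg; the footpeg stays behind its own shut gate, and the dish and the throttle grip stay standing where they are.

Things in the scene. Friction and masses are not known exactly. Their poses are not given: they have to be found in the camera images.
- dispenser: blue and white two-lane chute, fixed, 300 x 240 mm; origin under it on the work surface, +x down the chute (away from the robot). Lanes centred at y = +52.5 (left) and -52.5 mm. Ramp falls 10 deg, from 64 mm high at x = -50 to 20 mm at the end wall, x = 198 mm (50 mm high); rubber-lined from x = 120 mm. Rocker axle at x = -30, 120 mm high (posts 128); paddles x = -105, gates x = 80 mm
- socket: dark steel spark plug socket, round, 65 mm long, 26 mm in diameter, two red bands; lies across its lane behind the gate, free to roll. Origin mid-length on its axis (own y). Starts at x = 64 mm in the dispenser frame, 57 mm high; rolled out (in under 1 s) it rests at x = about 185 mm, 36 mm high
- footpeg: silver aluminium footpeg, a round bar 85 mm long and 26 mm in diameter with a black rubber band near each end; rests at the same place of the two lanes as the socket (which lane holds which varies); origin at its middle, on its axis (its own y axis)
- rocker_left (a joint): left rocker, rad: 0 at rest (gate down, paddle up), grows as the paddle is pressed, stop at 0.34 (gate edge 39 mm higher). A part rolls out under the gate from about 0.17. A spring returns it when let go; pressing the paddle's middle takes about 2 to 6 N
- rocker_right (a joint): right rocker, rad: 0 at rest (gate down, paddle up), grows as the paddle is pressed, stop at 0.34 (gate edge 39 mm higher). A part rolls out under the gate from about 0.17. A spring returns it when let go; pressing the paddle's middle takes about 2 to 6 N
- paddle_left (a point): centre of the top face of the orange paddle (40 mm along x, 36 mm across y, flat on top) on the robot's end of the left rocker; 138 mm above the work surface at rest, x = -105 mm, y = +52.5 mm in the dispenser frame. Pressed fully it goes down 26 mm in an arc of radius 75 mm about the axle. Nothing stands under it
- paddle_right (a point): centre of the top face of the orange paddle (40 mm along x, 36 mm across y, flat on top) on the robot's end of the right rocker; 138 mm above the work surface at rest, x = -105 mm, y = -52.5 mm in the dispenser frame. Pressed fully it goes down 26 mm in an arc of radius 75 mm about the axle. Nothing stands under it
- gate_left (a point): middle of the lower edge of the yellow gate plate (86 mm wide, 20 mm tall) on the far end of the left rocker; at rest 47 mm above the work surface, 6 mm above the ramp
- gate_right (a point): middle of the lower edge of the yellow gate plate (86 mm wide, 20 mm tall) on the far end of the right rocker; at rest 47 mm above the work surface, 6 mm above the ramp
- dish: loose white ceramic dish holding steel washers (one piece with it), 96 mm in diameter, 32 mm high, beside the chute; origin under its middle
- throttle_grip: loose black rubber throttle grip standing upright on its flange (54 mm in diameter), 120 mm tall, beside the chute; origin under its middle
There are look-alikes about, which are no part of the job. What is shaped like the socket but blue is not meant.

How it is judged:
By the outcome, as a careful person would: the job done as asked, in the order asked, and still so for the second after the job is handed in, with the robot touching nothing.
It also fails if it takes over 29 s, if anything falls off the work surface, if the arm or the gripper's body presses on something with over 40 N, if the wrist force passes 120 N, or if a joint passes its speed limit or range.

## Working session

There is one attempt and no reset: what is moved stays moved. The work goes in short steps, Python scripts to look and compute and a tool call to move; the robot and the scene stay as the last step left them, time stands still between calls to the robot, and variables do not carry over. Pictures are saved under pics/ and viewed, at most 10 in all, crops included, and the job is handed in when it is done.

Besides the shell and the picture viewer there is one more tool, called after "Call:" as a command line: name --argument value ..., lists and objects as JSON in quotes. move_arm: Moves the arm, as the interface text tells. Shifts and turns lie within -1 to 1; 1 stands for 100 mm of shift or 90 degrees of turn. Its arguments: {"type":"object","properties":{"moves":{"type":"string"},"squeeze":{"type":"number"}},"required":["moves"]}

```bash
mkdir -p pics; cat > h.py <<'E'
import numpy as np, cv2
from rig import robot
def cam(n):
    c=robot.camera(n); return {k:np.array(v) for k,v in c.items()}
def ray(c,px,z):
    p=cv2.undistortPoints(np.array(px,float).reshape(-1,1,2),c['intrinsics'],c['dist_coeffs']).reshape(-1,2)
    R=c['extrinsics'][:3,:3];t=c['extrinsics'][:3,3];o=-R.T@t
    d=np.c_[p[:,0],-p[:,1],-np.ones(len(p))]@R
    return o+d*((z-o[2])/d[:,2])[:,None]
def save(c,n): cv2.imwrite(n,c['image'][:,:,::-1])
E
python3 - <<'E'
from h import *
for n in('top','side'):
    c=cam(n);save(c,f'pics/{n}1.png');np.savez(f'{n}1.npz',**c)
    hsv=cv2.cvtColor(c['image'],cv2.COLOR_RGB2HSV)
    for name,lo,hi,z in(('orange',(6,150,120),(18,255,255),.138),('yellow',(22,130,120),(34,255,255),.06)):
        m=cv2.inRange(hsv,lo,hi);k,l,s,ce=cv2.connectedComponentsWithStats(m)
        for i in range(1,k):
            if s[i,4]>40: print(n,name,s[i],ce[i].round(1),ray(c,ce[i],z).round(4))
print(robot.get_obs())
E
```

```text
top orange [296 192  19  19 223] [304.9 201.1] [[ 0.5777 -0.0127  0.138 ]]
top orange [254 209  18  20 236] [262.6 218.4] [[0.5277 0.0794 0.138 ]]
top orange [500 357  12  17 100] [507.5 363.2] [[ 0.2782 -0.4667  0.138 ]]
side orange [217 195  17  12 117] [225.4 200.6] [[0.5274 0.0768 0.138 ]]
side orange [242 214  18  13 137] [250.7 219.8] [[ 0.5763 -0.0152  0.138 ]]
{'time': 0.1, 'q': array([ 1.15248392e+00,  5.28401473e-01,  1.43377586e+00, -6.01476346e-06,
        1.18140497e+00, -1.78528862e-01]), 'joint_velocities': array([ 0.00035611, -0.0024404 , -0.00097985,  0.00104053,  0.00087816,
        0.0005645 ]), 'joint_torque': array([-2.77736190e-04, -4.40983701e+01, -1.77150553e+01,  6.34490303e-02,
        5.33668580e-02, -2.54421184e-05]), 'position': array([0.1481582 , 0.60652448, 0.23265156]), 'tool_rot': array([ 1.19603562e-01,  9.92821232e-01, -9.51674442e-04, -2.89831622e-04]), 'ft_force': array([ 0.15929815, -0.04597689,  0.06733926]), 'moment': array([0.03073184, 0.01847552, 0.01190273]), 'grip_force': 0.0, 'grip_width': 0.08686237800703071}
```

```bash
python3 - <<'E'
import cv2
for n in('top','side'):
    i=cv2.imread(f'pics/{n}1.png')
    cv2.imwrite(f'pics/{n}1c.png',cv2.resize(i[60:310,160:420] ,None,fx=2.3,fy=2.3,interpolation=2))
E
```

```text
(no output)
```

View pics/top1c.png

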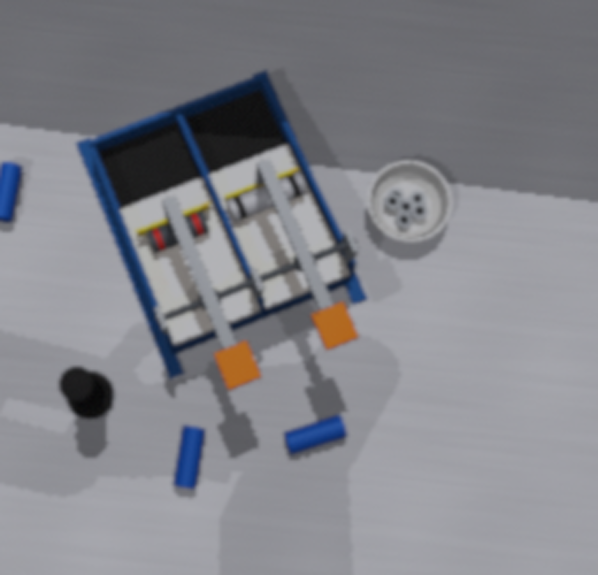

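View pics/side1.png

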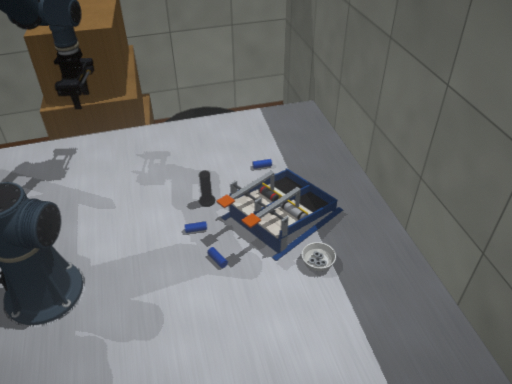

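The left lane (top crop ≈(178,232)) holds the dark socket with its red bands, and the right lane holds the footpeg (≈(265,195)). The left paddle is at crop (238,365). The grip stands at (90,395) and the dish at (410,200), both clear of the paddle.

```bash
cat > go.py <<'E'
from h import *
from scipy.spatial.transform import Rotation as Ro
yaw=np.arctan2(.0495,.092); ex=np.array([np.cos(yaw),np.sin(yaw),0]); ey=np.array([-ex[1],ex[0],0])
P=np.array([.5276,.0781,.138])-.002*ex
o=robot.get_obs(); R=Ro.from_quat(o['tool_rot']).as_matrix()
def rep(ztcp):
    t=P.copy();t[2]=ztcp
    print('shift/100mm',(R.T@(t-o['position'])*10).round(3))
    zt=np.array([0,0,-1.]);Y=[ey,-ey]
    for y in Y:
        Rt=np.c_[np.cross(y,zt),y,zt]; print('turn/90',(Ro.from_matrix(R.T@Rt).as_rotvec()/(np.pi/2)).round(3))
    print(o['time'],o['position'].round(4),o['q'].round(3),o['ft_force'].round(2),o['grip_width'],np.degrees(yaw))
E
python3 - <<'E'
from go import *
rep(.19)
c=dict(np.load('top1.npz'));print('grip top,dish',ray(c,[[160+75/2.3,60+385/2.3]],.12),ray(c,[[160+410/2.3,60+200/2.3]],.03))
E
```

```text
shift/100mm [-4.926 -4.244  0.433]
turn/90 [-0.001 -0.001 -0.467]
turn/90 [-1.000e-03  1.000e-03  1.533e+00]
0.1 [0.1482 0.6065 0.2327] [ 1.152  0.528  1.434 -0.     1.181 -0.179] [ 0.16 -0.05  0.07] 0.08686237800703071 28.28218339080173
grip top,dish [[0.49200914 0.2372005  0.12      ]] [[ 0.74865462 -0.09558849  0.03      ]]
```

Call:
move_arm --moves "-0.33 -0.28 0 0 0 0 0; -0.66 -0.57 0 0 0 0 0; -0.98 -0.85 0 0 0 0 0; -0.98 -0.85 0 0 0 0 0" --squeeze 10

```text
time: 0.5
position: [0.2251, 0.4972, 0.2329]
tool_rot: [0.122, 0.993, -0.002, -0.0]
ft_force: [-0.8, 0.2, -0.1]
grip_width: 0.0627
grip_force: 0.0
```

Call:
move_arm --moves "-0.33 -0.28 0 0 0 0 0; -0.66 -0.57 0 0 0 0 0; -0.98 -0.85 0 0 0 0 0; -0.98 -0.85 0 0 0 0 0"

```text
time: 0.9
position: [0.3004, 0.3928, 0.2333]
tool_rot: [0.122, 0.993, -0.001, 0.0]
ft_force: [1.3, 0.8, 0.0]
grip_width: 0.0311
grip_force: 0.0
```

Call:
move_arm --moves "-0.33 -0.28 0 0 0 0 0; -0.66 -0.57 0 0 0 0 0; -0.98 -0.85 0 0 0 0 0; -0.98 -0.85 0 0 0 0 0"

```text
time: 1.3
position: [0.3763, 0.2878, 0.2336]
tool_rot: [0.122, 0.993, 0.0, 0.001]
ft_force: [0.8, 1.8, -0.7]
grip_width: 0.0028
grip_force: 0.0
```

Call:
move_arm --moves "-0.33 -0.28 0 0 0 0 0; -0.66 -0.57 0 0 0 0 0; -0.98 -0.85 0 0 0 0 0; -0.98 -0.85 0 0 0 0 0"

```text
time: 1.7
position: [0.452, 0.1822, 0.2337]
tool_rot: [0.122, 0.993, 0.0, 0.002]
ft_force: [0.7, 0.1, -0.3]
grip_width: 0.0006
grip_force: 0.0
```

Call:
move_arm --moves "-0.33 -0.28 0 0 0 -0.07 0; -0.66 -0.57 0 0 0 -0.14 0; -0.98 -0.85 0 0 0 -0.21 0; -0.98 -0.85 0 0 0 -0.28 0; -0.98 -0.85 0 0 0 -0.35 0; -0.98 -0.85 0 0 0 -0.41 0; -0.98 -0.85 0 0 0 -0.467 0; -0.98 -0.85 0 0 0 -0.467 0; -0.98 -0.85 0 0 0 -0.467 0"

```text
time: 2.6
position: [0.5232, 0.0796, 0.2334]
tool_rot: [-0.244, 0.97, 0.0, -0.0]
ft_force: [-0.4, 0.3, -0.6]
grip_width: 0.0004
grip_force: 0.0
```

```bash
python3 - <<'E'
from go import *
rep(.165)
for n in('side','top'):
    c=cam(n);hsv=cv2.cvtColor(c['image'],cv2.COLOR_RGB2HSV)
    k,l,s,ce=cv2.connectedComponentsWithStats(cv2.inRange(hsv,(6,150,120),(18,255,255)))
    for i in range(1,k):
        if s[i,4]>30: print(n,s[i],ray(c,ce[i],.138).round(4))
    if n=='side': cv2.imwrite('pics/s2.png',cv2.resize(c['image'][130:300,160:370,::-1],None,fx=3,fy=3))
E
```

```text
shift/100mm [-0.012 -0.035  0.684]
turn/90 [ 0.001 -0.    -0.   ]
turn/90 [-0.e+00 -1.e-03  2.e+00]
2.6 [0.5232 0.0796 0.2334] [-6.100e-02  3.990e-01  1.672e+00  1.000e-03  1.071e+00 -2.125e+00] [-0.44  0.29 -0.59] 0.0003719264919456015 28.28218339080173
side [217 195  17  12 121] [[0.5275 0.0766 0.138 ]]
side [242 214  18  13 139] [[ 0.5764 -0.0154  0.138 ]]
top [499 356  13  20 139] [[ 0.2785 -0.4651  0.138 ]]
top [497 365  13  19 144] [[ 0.2504 -0.455   0.138 ]]
```

View pics/s2.png

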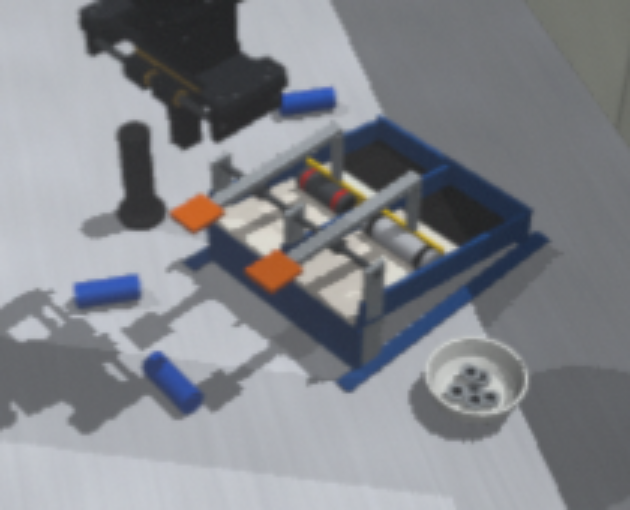

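The closed fingers are above the left paddle (crop (197,212)). The socket is still behind its gate at (325,185), and the grip at (135,175) is lower than the gripper body will come. I'll go down next.

Call:
move_arm --moves "-0.01 -0.03 0.25 0 0 0 0; -0.01 -0.03 0.5 0 0 0 0; -0.01 -0.03 0.7 0 0 0 0; -0.01 -0.03 0.7 0 0 0 0; -0.01 -0.03 0.7 0 0 0 0"

```text
time: 3.2
position: [0.5258, 0.0759, 0.1637]
tool_rot: [-0.244, 0.97, 0.0, -0.0]
ft_force: [0.3, -0.2, -0.9]
grip_width: 0.0006
grip_force: 0.0
```

Call:
move_arm --moves "0 0 0.07 0 0 0 0; 0 0 0.14 0 0 0 0; 0 0 0.21 0 0 0 0; 0 0 0.28 0 0 0 0; 0 0 0.34 0 0 0 0; 0 0 0.35 0 0 0 0; 0 0 0.35 0 0 0 0; 0 0 0.35 0 0 0 0; 0 0 0.35 0 0 0 0; 0 0 0.35 0 0 0 0; 0 0 0.35 0 0 0 0; 0 0 0.35 0 0 0 0"

```text
time: 4.4
position: [0.5249, 0.0751, 0.1285]
tool_rot: [-0.245, 0.97, -0.0, -0.001]
ft_force: [-2.2, -3.3, 4.9]
grip_width: 0.0003
grip_force: 2.7
```

```bash
python3 - <<'E'
from go import *
rep(.128)
c=cam('side')
cv2.imwrite('pics/s3.png',cv2.resize(c['image'][130:300,160:370,::-1],None,fx=3,fy=3))
E
```

```text
shift/100mm [-0.018  0.014  0.005]
turn/90 [ 0.    -0.001  0.   ]
turn/90 [ 0.002  0.    -2.   ]
4.4 [0.5249 0.0751 0.1285] [-6.800e-02  5.560e-01  1.765e+00 -2.000e-03  8.220e-01 -2.132e+00] [-2.19 -3.32  4.89] 0.0003348036231432173 28.28218339080173
```

View pics/s3.png

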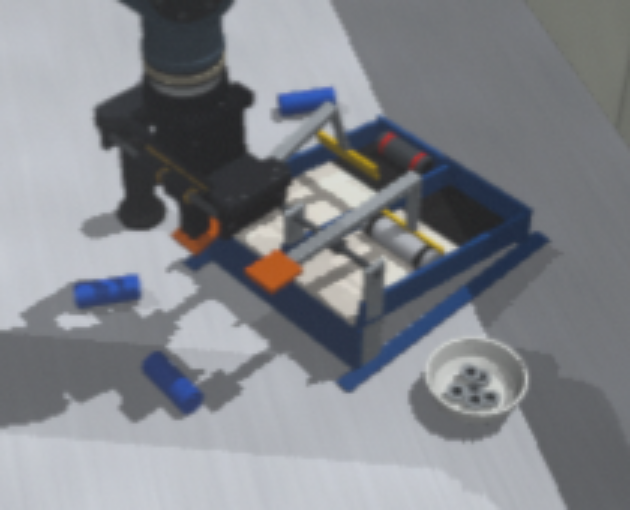

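The socket, at (405,150), has rolled out onto the rubber against the end wall, and the footpeg is still behind its shut gate at (400,240). I'll let the paddle up now, rising straight.

Call:
move_arm --moves "0 0 -0.08 0 0 0 0; 0 0 -0.16 0 0 0 0; 0 0 -0.24 0 0 0 0; 0 0 -0.32 0 0 0 0; 0 0 -0.5 0 0 0 0; 0 0 -0.75 0 0 0 0; 0 0 -1 0 0 0 0; 0 0 -1 0 0 0 0; 0 0 -1 0 0 0 0; 0 0 -1 0 0 0 0"

```text
time: 5.45
position: [0.5249, 0.076, 0.2277]
tool_rot: [-0.244, 0.97, 0.0, -0.001]
ft_force: [-0.7, 0.2, 0.8]
grip_width: 0.0004
grip_force: 0.0
```

```bash
python3 - <<'E'
from go import *
c=cam('side')
cv2.imwrite('pics/s4.png',cv2.resize(c['image'][130:300,160:370,::-1],None,fx=3,fy=3))
hsv=cv2.cvtColor(c['image'],cv2.COLOR_RGB2HSV)
k,l,s,ce=cv2.connectedComponentsWithStats(cv2.inRange(hsv,(6,150,120),(18,255,255)))
for i in range(1,k):
    if s[i,4]>30: print(s[i],ray(c,ce[i],.138).round(4))
q=ray(c,[[160+405/3,130+150/3]],.036)[0]; d=q-P-np.array([0,0,q[2]-P[2]]); print('socket x,y disp',d@ex-.107,d@ey+.0525)
E
```

```text
[217 195  17  12 120] [[0.5274 0.0767 0.138 ]]
[242 214  18  13 138] [[ 0.5764 -0.0156  0.138 ]]
socket x,y disp 0.19158008280555539 0.05722945583062355
```

View pics/s4.png

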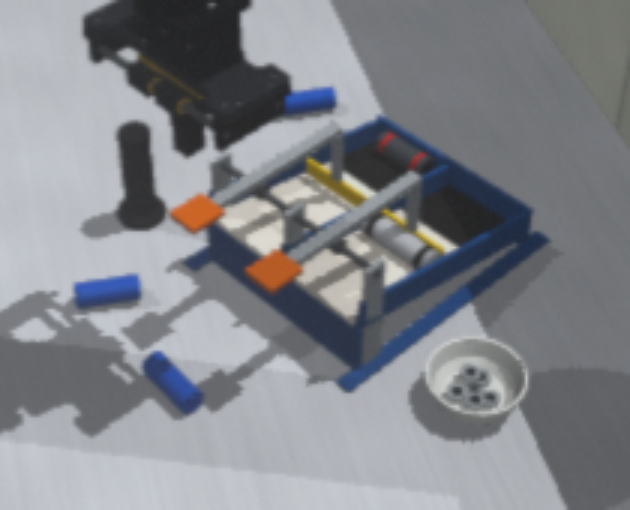

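The left paddle is back at rest at (197,212) and its gate is shut. The socket rests at the end wall at (405,150), and the footpeg, grip and dish haven't moved.

```bash
python3 -c "
from rig import robot
print(robot.hand_in())"
```

```text
the job is handed in; nothing more can be done
None
```

The job is handed in: the socket rolled out to the rubber-lined end of the left lane, both gates are shut, and the footpeg, dish and throttle grip are where they started.

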